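Stow the audio box in its bench bracket and bar it in

ROBOT

A 6-joint arm with a two-finger parallel gripper is mounted at the origin on the work surface. World frame = base frame: x ahead of the robot, y to its left, z up, the work surface at z = 0. Lengths are in m, angles in rad, forces in N, time in s.
With the tool pointing down it reaches from about 0.35 to 0.975 m from the base axis. Payload 4.9 kg.
Tool frame: the origin (TCP) lies at the very end of the fingers, on their centre line; the grasp point (between the pads) lies 19 mm behind it; z points along the fingers, y is the line along which they close (so a half turn about z gives the same grasp; the last joint's range is limited). The gripper opens to 85 mm and grips with 20 to 120 N. Pads are 22 mm wide; open, the fingers measure 114 mm over their backs; the gripper's body (76 mm by 85 mm) begins 54 mm behind the grasp point. The pads swing forward as they close: fully open they stand 13 mm farther back than shut.
Start: joints at [1.053, 0.053, 1.613, -0, 1.476, -0.119], TCP at [0.243, 0.576, 0.231] pointing down, gripper open.
Joint ranges: [-3.01, 3.01], [-1.01, 2.22], [0.06, 2.58], [-1.02, 4.17], [0.09, 2.62], [-3.14, 3.14]. Speed limits (rad/s): [2.57, 2.57, 3.14, 3.14, 3.14, 3.14].

INTERFACE

Orientations are given as a rotation vector (axis times angle).
In Python, from station import get_obs, get_image, get_calibration, finish_job gives the robot as it stands.
- The arm moves only by the tool servo_tool, never from a script. Its argument "increments" is a list of rows, each a list of 5 numbers: the opening, from 0 (shut) to 1 (fully open), then the shift along the tool's x, y, z in mm, then the turn about the tool's z in degrees. In form: [[jaw, tx, ty, tz, spin], ...]. A call has 1 to 12 rows; each row shifts and turns the commanded pose from where the row before left it, along the tool's axes as they then stand; what a row does not reach is not made up. A row lasts 1/8 s, in which the tool goes at most 62.5 mm and 10.7 degrees, less where a joint would pass 70% of its speed; a pose out of reach is approached as far as the arm can. A call is refused whole if a number of a shift passes 62.5 or a number of a turn 10.7, either way. A call with a gripper value outside its range is refused whole. The fingers move at their own pace and stop on an object; "force" is the grip in N (left out, the last holds). Time passes only in rows, so rows that do not move let the fingers close. It gives the time, the measured TCP pose, the force, the opening and the grip force at its end, in the units of the state.
- get_obs(): the state, without advancing time (a new reading comes with each control period).
- get_image(name): name is "scene" or "top" or "wrist"; returns the picture (420x560x3 uint8, red, green, blue); there is no depth.
- get_calibration(name): a dict with "fx", "fy", "cx", "cy" (pixels), "R" (3x3) and "t" (3): a world point X has camera coordinates R X + t; the wrist camera has in their place "mount" (4x4, takes a point from camera to tool coordinates, whose origin is the TCP and whose axes are the flange's). Camera axes: x right, y down, z forward; pixel columns grow to the right and rows downward; lengths in m; the calibration is good to about 2 mm. The wrist camera is an equidistant fisheye: a pixel r from the principal point sees the ray r / f radians off the axis. A picture is of the moment at which its call begins: read the wrist's pose just before it. get_calibration takes no time and is no camera call.
- finish_job(): hands the job in; it is judged then, once.
The state is a dict: "t": time; "q": joint angles; "dq": joint speeds; "effort": joint torques, N m; "tool_pos": TCP position; "tool_rot": TCP orientation; "contact_force": force on the tool from outside, world axes, zero at the start; "wrist_torque": the same for the moment, N m; "opening": finger opening in m; "grip_force": force on a finger pad.
Only numpy, scipy, OpenCV 4.12 (cv2) and the standard library are available. Lean on these libraries where they do the work, as an engineer would, in place of code of your own. Each camera call takes 0.05 s, during which the arm holds its last target. There are 200 camera calls.

TASK

Swing the bracket's bar out of the way, slide the flat aluminium audio box along the bench, in under the bracket's bridge and fully home against the back stop, then swing the bar shut across the bracket's mouth behind it. Keep the box flat on the bench, and leave the other loose things where they are.

Things in the scene. Friction and masses are not known exactly. Their poses are not given: they have to be found in the camera images.
- audio_box: Flat closed box of bare aluminium with black end plates, 150 long (its x) x 104 wide (y) x 40 mm high (z), about 0.6 kg, loose on the bench: too wide to grip, it is pushed. Three round sockets in its -x end, which is the end away from the bracket at the start. Origin: centre of its underside.
- dock: Smooth dark steel bracket fixed to the bench, no floor. Two upright side walls, 50 mm high, 10 mm thick, inner faces at y = +-56 mm; back stop with its face at x = +77 mm. The box goes in along +x. Origin: on the bench, at the middle of the stowed box's place, so a stowed box has its origin here (x axes parallel) and its outer end at x = -75 mm. z up.
- dock_mouth (a point): Centre of the bracket's open mouth, on the bench at x = -75 mm of the bracket, axes like the bracket's. The lead-in: from here inwards to x = -45 mm the side walls close in from y = +-72 to +-56 mm, then run straight to the back stop.
- dock_bridge (a point): Centre of the underside of the bracket's bridge, 47 mm above the bench: a flat plate 4 mm thick across the full width, from x = +2.5 to +67.5 mm of the bracket. The box (40 mm high) passes under it.
- bar (a joint): Flat steel bar swinging level on an upright pivot beside the mouth, rad. 0 = shut, against its stop: it lies along the bracket's +y across the mouth, inner face at x = -79 mm. Grows as its free end swings outwards; 1.57 = straight out along the bracket's -x, beside the path; 2.1 at most. 10 mm thick, 14 to 32 mm above the bench, reaching 166 mm from the pivot. Stays where left.
- bar_pivot (a point): The bar's pivot axis, at x = -84, y = -90 mm in the bracket's frame, 23 mm above the bench. Its post is 18 mm thick and 36 mm high.
- bar_peg (a point): A point on the upright black peg on the bar, 140 mm from the pivot: the peg is round, 16 mm thick, and its top is 86 mm above the bench; this point is 65 mm above the bench. For pushing or pinching from above.
- spool: Blue plastic solder spool standing on its flange, 58 mm across, 46 mm high. Bystander. Origin: centre of underside.
- screwdriver: Screwdriver lying on the bench, 190 mm long along its x. Bystander. Origin: under the middle of its length, on the bench.
- connector: Steel connector shell standing on end, 27 mm thick, 66 mm high. Bystander. Origin: centre of underside.
- meter: Yellow hand-held test meter lying flat, 145 (x) x 75 x 38 mm. Bystander. Origin: centre of underside.
- tin: Small round steel tin, 56 mm across, 45 mm high. Bystander. Origin: centre of underside.
- plug_shell: Black plug shell standing on end, 28 mm thick, 75 mm high. Bystander. Origin: centre of underside.
Things that resemble listed ones, but are neither listed nor needed, are in the scene too. Of the things shaped like the audio_box, the aluminium one is meant.

How it is judged:
By the outcome, as a careful person would: the job done as asked, in the order asked, and still so for the second after the job is handed in, with the robot touching nothing.
It also fails if it takes over 72 s, if anything falls off the work surface, if the arm or the gripper's body presses on something with over 40 N, if the wrist force passes 120 N, or if a joint passes its speed limit or range.

## Working session

There is one attempt and no reset: what is moved stays moved. The work goes in short steps, Python scripts to look and compute and a tool call to move; the robot and the scene stay as the last step left them, time stands still between calls to the robot, and variables do not carry over. Pictures are saved under pics/ and viewed, at most 10 in all, crops included, and the job is handed in when it is done.

Besides the shell and the picture viewer there is one more tool, called after "Call:" in YAML: its name, and indented under it one key for each argument. servo_tool: Moves the arm, as the interface text tells. Its arguments: {"type":"object","properties":{"increments":{"type":"array"},"force":{"type":"number"}},"required":["increments"]}

```bash
mkdir -p pics; python3 - <<'E'
from station import *
import cv2
for n in("scene","top"):
    cv2.imwrite(f"pics/{n}0.png",cv2.resize(get_image(n)[:,:,::-1],(800,600),interpolation=cv2.INTER_CUBIC))
    print(get_calibration(n))
o=get_obs();print(o['t'],o['tool_pos'],o['tool_rot'],o['opening'])
E
```

```text
{'fx': 469.90857766541006, 'fy': 469.90857766541006, 'cx': 273.46735734789195, 'cy': 203.00692944059483, 'R': array([[-0.8430156 ,  0.53788818,  0.00100416],
       [ 0.35117996,  0.55180568, -0.75642787],
       [-0.40742771, -0.63732786, -0.65407635]]), 't': array([ 0.48678641, -0.11777874,  1.53368348])}
{'fx': 495.63987124346477, 'fy': 495.63987124346477, 'cx': 280.4947060355772, 'cy': 213.10850481328475, 'R': array([[ 0.01539884, -0.99962458,  0.02266216],
       [-0.99814153, -0.01670459, -0.05860405],
       [ 0.05896061, -0.02171761, -0.99802404]]), 't': array([-0.06685186,  0.56144983,  1.49321578])}
0.1 [0.24242656 0.57546028 0.23020021] [-6.22172003e-01 -3.07879060e+00  2.80612098e-03] 0.08554081525388735
```

View pics/scene0.png

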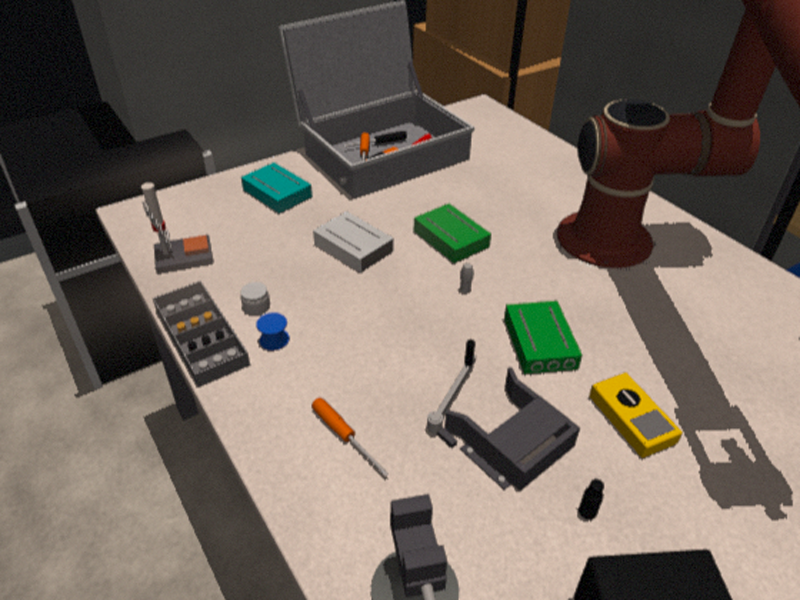

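View pics/top0.png

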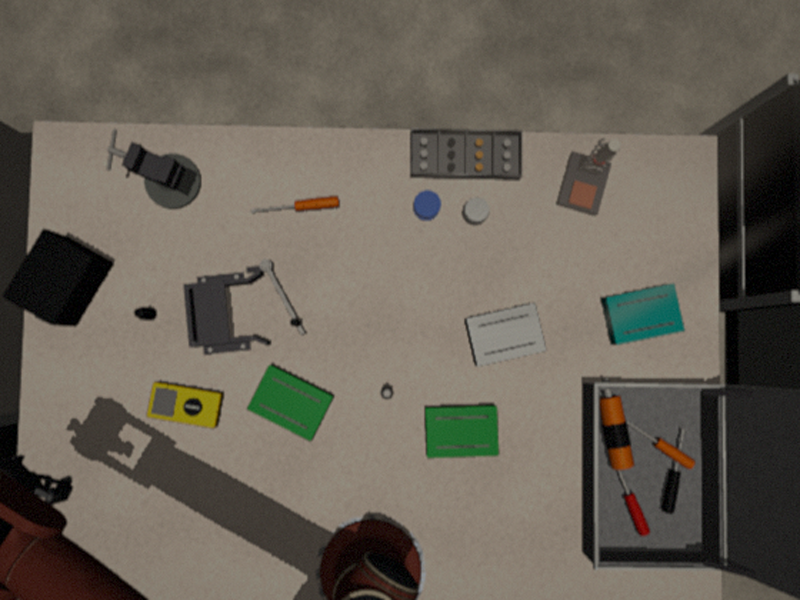

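The top view, at 800x600, shows four things shaped like the box: green (290,402), green (461,431), teal (643,313) and bare aluminium (505,333). The aluminium one fits the description. The bracket is at (215,315) with its mouth facing right. The bar runs from its pivot at (267,267) to its peg at (297,322) and is partly open. Next I'll enlarge the bracket and the box.

```bash
python3 - <<'E'
from station import *
import cv2
im=get_image("top")[:,:,::-1]
cv2.imwrite("pics/dock1.png",cv2.resize(im[170:260,120:240],(800,600),interpolation=cv2.INTER_CUBIC))
cv2.imwrite("pics/box1.png",cv2.resize(im[200:269,310:402],(736,552),interpolation=cv2.INTER_CUBIC))
E
```

```text
(no output)
```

View pics/dock1.png

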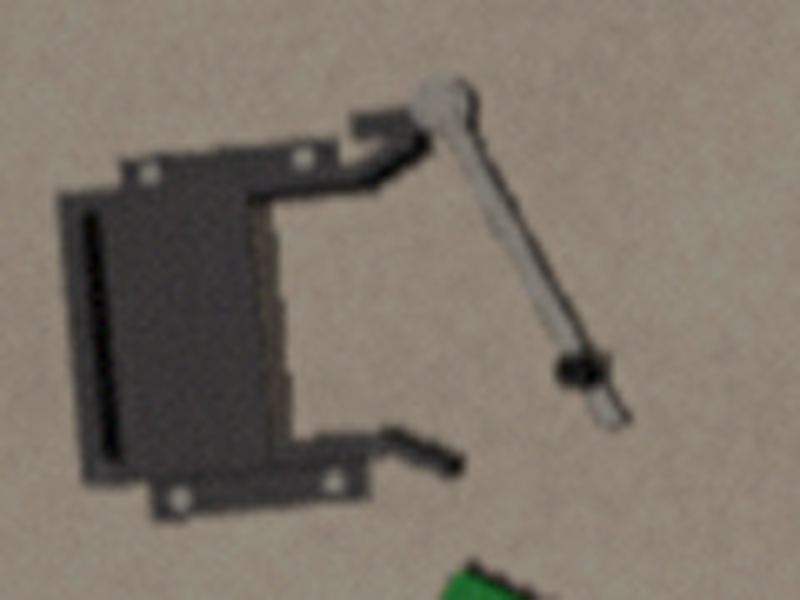

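View pics/box1.png

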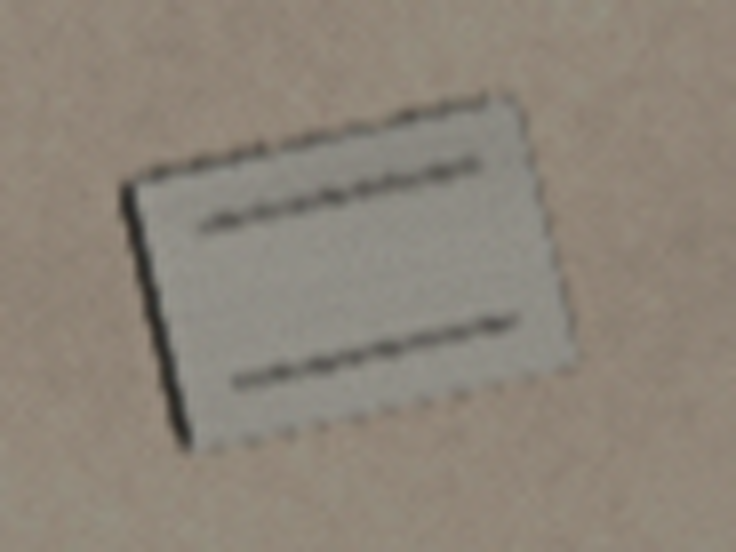

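```bash
cat > h.py <<'E'
import numpy as np
from station import *
K=get_calibration("top")
def proj(P):
    c=np.atleast_2d(P)@K['R'].T+K['t'];return np.c_[K['fx']*c[:,0]/c[:,2]+K['cx'],K['fy']*c[:,1]/c[:,2]+K['cy']]
def un(uv,z):
    uv=np.atleast_2d(uv);d=np.c_[(uv[:,0]-K['cx'])/K['fx'],(uv[:,1]-K['cy'])/K['fy'],np.ones(len(uv))]@K['R']
    C=-K['R'].T@K['t'];return C+d*((z-C[2])/d[:,2])[:,None]
def px(c,s,off):return (np.array(c,float)+.5)/s-.5+np.array(off)
def rz(a):return np.array([[np.cos(a),-np.sin(a)],[np.sin(a),np.cos(a)]])
E
python3 - <<'E'
from h import *
from scipy.optimize import least_squares
def fit(M,uv,p0):
    M=np.array(M)/1e3
    f=lambda p:(proj(np.c_[M[:,:2]@rz(p[2]).T+p[:2],M[:,2]])-uv).ravel()
    r=least_squares(f,p0);print(np.round(r.x,4),'yawdeg',np.degrees(r.x[2]),'\nres px\n',np.round(r.fun.reshape(-1,2),1));return r.x
uv=px([(445,103),(390,430),(375,188),(458,467),(425,142),(60,195),(85,485)],6.667,(120,170))
d=fit([(-84,-90,36),(-45,56,50),(-45,-56,50),(-75,77,50),(-75,-77,50),(87,-66,50),(87,66,50)],uv,[.5,.33,1.57])
b=px([(135,182),(510,97),(578,365),(190,450)],8,(310,200))
P=un(b,.04);print(P,[np.linalg.norm(P[i]-P[i-1]) for i in range(4)])
bx=fit([(75,-52,40),(-75,-52,40),(-75,52,40),(75,52,40)],b,[.48,-.28,1.57])
print('box in dock mm',(bx[:2]-d[:2])@rz(d[2])*1e3)
print('pivot',rz(d[2])@[-.084,-.09]+d[:2])
pv=un(px([(445,103)],6.667,(120,170)),.036);tp=un(px([(622,420)],6.667,(120,170)),.032);print('pivot',pv,'tip',tp,np.linalg.norm((tp-pv)[0,:2]))
v=(tp-pv)[0,:2]@rz(d[2]);ang=np.arctan2(-v[0],v[1]);print('bar ang',ang)
pg=rz(d[2])@(np.array([-.084,-.09])+.14*np.array([-np.sin(ang),np.cos(ang)]))+d[:2];print('peg',pg)
for z in(.086,.034):print((px(0,6.667,0)*0+(proj([*pg,z])-[120,170]+.5)*6.667-.5))
E
```

```text
[0.5414 0.298  1.6895] yawdeg 96.80241439950885 
res px
 [[ 0.6  0.2]
 [-0.5  0.7]
 [-1.7 -0.5]
 [ 0.   1.2]
 [ 0.2 -1.6]
 [ 0.7 -0.4]
 [ 0.8  0.4]]
[[ 0.535719   -0.19580303  0.04      ]
 [ 0.57008049 -0.33711546  0.04      ]
 [ 0.46968213 -0.36320236  0.04      ]
 [ 0.43571232 -0.21742854  0.04      ]] [np.float64(0.10231812522592648), np.float64(0.14543009975907917), np.float64(0.10373213900365498), np.float64(0.14967950936979804)]
[ 0.5028 -0.2784  1.8045] yawdeg 103.38923251428676 
res px
 [[-0.8 -0.1]
 [ 0.7 -0.2]
 [ 0.1  0. ]
 [ 0.   0.3]]
box in dock mm [-567.75747733  106.61753501]
pivot [0.64074165 0.22524594]
pivot [[0.64117524 0.22705737 0.036     ]] tip [[0.49967111 0.14458789 0.032     ]] 0.16378227016390323
bar ang 0.4089564953421475
peg [0.51978486 0.15475158]
[[585.49826057 370.86596458]]
[[599.89265184 374.82513775]]
```

Fit residuals are about 1 px, and the box and bar sizes come out right. I'll start with the bar by pinching its peg. The helper below turns a world path into tool rows.

```bash
cat >> h.py <<'E'
from scipy.spatial.transform import Rotation as Ro
D=np.array([.5414,.2980]);DY=1.6895
def dw(x,y):return rz(DY)@[x/1e3,y/1e3]+D          # dock mm -> world
def wd(p):return (np.array(p)[:2]-D)@rz(DY)*1e3     # world -> dock mm
def pose():
    o=get_obs();R=Ro.from_rotvec(o['tool_rot']).as_matrix();return np.array([*o['tool_pos'],np.degrees(np.arctan2(R[1,0],R[0,0]))]),o
def rows(pts,jaw,cur=None):
    """pts: list of (x,y,z,az_x deg) absolute per-row targets; prints rounded tool rows, tracking the rounding"""
    p=pose()[0] if cur is None else np.array(cur,float);out=[]
    for q in pts:
        a=np.radians(p[3]);x=np.array([np.cos(a),np.sin(a)]);y=np.array([np.sin(a),-np.cos(a)])
        d=(np.array(q[:2])-p[:2])*1e3;tx,ty=np.round([d@x,d@y]);tz=round((p[2]-q[2])*1e3);s=round(-((q[3]-p[3]+180)%360-180),1)
        out.append([jaw,int(tx),int(ty),int(tz),s]);p=np.array([*(p[:2]+(tx*x+ty*y)/1e3),p[2]-tz/1e3,p[3]-s])
    print(out);return p
def lin(a,b,n):return [np.array(a)+(np.array(b)-np.array(a))*(i+1)/n for i in range(n)]
E
python3 - <<'E'
from h import *
p,o=pose();print(p)
e=rows(lin(p,[.52,.155,.23,p[3]-127],12),1)
print(e)
for n,uv in dict(conn=(271,277),green_corner=(272/1.4286,365/1.4286)).items():print(n,un(uv,0)[0],wd(un(uv,0)[0]))
E
```

```text
[  0.242466     0.57552402   0.23029055 157.14672523]
[[1, -35, -23, 0, np.float64(10.6)], [1, -39, -17, 0, np.float64(10.6)], [1, -41, -9, 0, np.float64(10.6)], [1, -42, -1, 0, np.float64(10.5)], [1, -41, 6, 0, np.float64(10.6)], [1, -40, 14, 0, np.float64(10.6)], [1, -36, 20, 0, np.float64(10.6)], [1, -32, 28, 0, np.float64(10.6)], [1, -27, 32, 0, np.float64(10.6)], [1, -20, 37, 0, np.float64(10.5)], [1, -13, 40, 0, np.float64(10.6)], [1, -5, 42, 0, np.float64(10.6)]]
[ 0.52019642  0.15471846  0.23029055 30.14672523]
conn [ 0.36730208 -0.03217494  0.        ] [-307.23393165  211.97378916]
green_corner [0.42919318 0.21502919 0.        ] [-69.09883569 121.24304203]
```

Call:
servo_tool:
  increments:
    - [1,-35,-23,0,10.6]
    - [1,-39,-17,0,10.6]
    - [1,-41,-9,0,10.6]
    - [1,-42,-1,0,10.5]
    - [1,-41,6,0,10.6]
    - [1,-40,14,0,10.6]
    - [1,-36,20,0,10.6]
    - [1,-32,28,0,10.6]
    - [1,-27,32,0,10.6]
    - [1,-20,37,0,10.5]
    - [1,-13,40,0,10.6]
    - [1,-5,42,0,10.6]
  force: 40

```text
t: 1.65
tool_pos: [0.5208, 0.1539, 0.231]
tool_rot: [-3.036, -0.808, 0.001]
contact_force: [1.7, 1.1, -0.0]
opening: 0.0852
grip_force: 0.0
```

Call:
servo_tool:
  increments:
    - [1,0,0,0,0]
    - [1,0,0,0,0]

```text
t: 1.9
tool_pos: [0.52, 0.1554, 0.2309]
tool_rot: [-3.032, -0.819, 0.001]
contact_force: [0.4, -0.0, -0.5]
opening: 0.0856
grip_force: 0.0
```

```bash
python3 - <<'E'
from h import *
import cv2
p,o=pose();print(p,o['t'],o['q'])
cv2.imwrite("pics/w1.png",get_image("wrist")[:,:,::-1])
c=get_calibration("wrist");print(c)
M=c['mount'];R=Ro.from_rotvec(o['tool_rot']).as_matrix()
def wp(X):
    t=R.T@(np.array(X)-o['tool_pos']);k=M[:3,:3].T@(t-M[:3,3]);th=np.arctan2(np.hypot(*k[:2]),k[2]);u=k[:2]/np.hypot(*k[:2])*th;return u*[c['fx'],c['fy']]+[c['cx'],c['cy']]
pg=[.5198,.1548]
print('peg top',wp([*pg,.086]),'peg base',wp([*pg,.032]),'pivot',wp([.6407,.2252,.036]))
for d in[(-45,56),(-45,-56),(-75,77),(-75,-77)]:print(d,wp([*dw(*d),.05]))
E
```

```text
[ 0.52003324  0.1554398   0.2309284  30.21462727] 1.9 [ 1.53070811e-01 -1.43734125e-01  1.80360392e+00  4.70168628e-04
  1.48257572e+00  1.19648102e+00]
{'fx': 325.19226210127806, 'fy': 325.19226210127806, 'cx': 277.0192832707178, 'cy': 207.21848478858558, 'mount': array([[-7.11150824e-04, -9.60258247e-01, -2.79112153e-01,
         7.00546963e-02],
       [ 9.99999158e-01, -9.85858219e-04,  8.43848097e-04,
        -4.15407942e-04],
       [-1.08547710e-03, -2.79111318e-01,  9.60258139e-01,
        -1.41680572e-01],
       [ 0.00000000e+00,  0.00000000e+00,  0.00000000e+00,
         1.00000000e+00]])}
peg top [277.78887723 193.65152657] peg base [277.65573513 181.56098559] pivot [277.59812841  49.05194984]
(-45, 56) [186.31581023 165.44166687]
(-45, -56) [227.26866669  62.63533534]
(-75, 77) [205.81434587 194.72351704]
(-75, -77) [263.80314066  54.41566547]
```

View pics/w1.png

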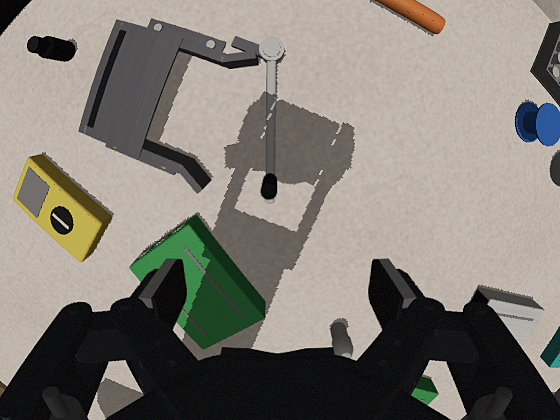

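The wrist view shows the peg top at (269,193) and the pivot at (271,50). Both sit about 7 px left of my prediction, so I'm about 6 mm off along tool y. I'll shift by -6 mm, descend and pinch.

Call:
servo_tool:
  increments:
    - [1,0,-6,40,0]
    - [1,0,0,50,0]
    - [1,0,0,50,0]
    - [1,0,0,30,0]
    - [1,0,0,12,0]
    - [0.1,0,0,0,0]
    - [0.1,0,0,0,0]
    - [0.1,0,0,0,0]
    - [0.1,0,0,0,0]
    - [0.1,0,0,0,0]
    - [0.1,0,0,0,0]
  force: 40

```text
t: 3.32
tool_pos: [0.5182, 0.1605, 0.0506]
tool_rot: [3.033, 0.817, 0.003]
contact_force: [-1.0, -0.0, 5.5]
opening: 0.0152
grip_force: 38.9
```

```bash
python3 - <<'E'
from h import *
p,o=pose();pv=np.array([.638,.232]);v=p[:2]-pv;r=np.hypot(*v);a=np.degrees(np.arctan2(v[1],v[0]));print(p,r,a,o['contact_force'])
e=rows([[*(pv+.14*np.array([np.cos(np.radians(t)),np.sin(np.radians(t))])),p[2],p[3]+t-a] for t in np.linspace(a,a+74,13)[1:]],.1)
print(e)
E
```

```text
[ 0.51823018  0.16048757  0.05056376 30.15494467] 0.13949493757291118 -149.1593242215751 [-1.02541054 -0.04976961  5.50111832]
[[0.1, 0, 15, 0, np.float64(-6.2)], [0.1, 1, 15, 0, np.float64(-6.1)], [0.1, 1, 15, 0, np.float64(-6.2)], [0.1, 1, 15, 0, np.float64(-6.2)], [0.1, 1, 15, 0, np.float64(-6.1)], [0.1, 1, 15, 0, np.float64(-6.2)], [0.1, 1, 15, 0, np.float64(-6.2)], [0.1, 1, 16, 0, np.float64(-6.1)], [0.1, 1, 15, 0, np.float64(-6.2)], [0.1, 1, 15, 0, np.float64(-6.2)], [0.1, 1, 15, 0, np.float64(-6.1)], [0.1, 1, 15, 0, np.float64(-6.2)]]
[6.74154315e-01 9.63773461e-02 5.05637645e-02 1.04154945e+02]
```

Call:
servo_tool:
  increments:
    - [0.1,0,15,0,-6.2]
    - [0.1,1,15,0,-6.1]
    - [0.1,1,15,0,-6.2]
    - [0.1,1,15,0,-6.2]

```text
t: 3.82
tool_pos: [0.5591, 0.1164, 0.0506]
tool_rot: [2.786, 1.451, 0.005]
contact_force: [1.5, 2.9, 3.7]
opening: 0.0146
grip_force: 39.3
```

Call:
servo_tool:
  increments:
    - [0.1,1,15,0,-6.1]
    - [0.1,1,15,0,-6.2]
    - [0.1,1,15,0,-6.2]
    - [0.1,1,16,0,-6.1]

```text
t: 4.32
tool_pos: [0.6151, 0.0933, 0.0506]
tool_rot: [2.412, 2.011, 0.002]
contact_force: [-1.3, 1.7, 5.7]
opening: 0.0147
grip_force: 39.5
```

Call:
servo_tool:
  increments:
    - [0.1,1,15,0,-6.2]
    - [0.1,1,15,0,-6.2]
    - [0.1,1,15,0,-6.1]
    - [0.1,1,15,0,-6.2]
    - [0.1,0,0,0,0]

```text
t: 4.95
tool_pos: [0.6751, 0.0956, 0.0506]
tool_rot: [1.931, 2.475, 0.002]
contact_force: [0.9, -2.1, 5.4]
opening: 0.015
grip_force: 40.0
```

The bar has swung to about 1.7 rad with low forces. I'll release, lift, and look again at the bracket and box.

Call:
servo_tool:
  increments:
    - [0.6,0,0,0,0]
    - [0.6,0,0,0,0]
    - [0.6,0,0,0,0]
    - [0.6,0,0,-50,0]
    - [0.6,0,0,-60,0]
    - [0.6,10,-40,-60,0]
    - [0.6,10,-50,-50,0]
    - [0.6,0,0,0,0]
    - [0.6,0,0,0,0]

```text
t: 6.08
tool_pos: [0.593, 0.094, 0.254]
tool_rot: [-1.931, -2.478, 0.0]
contact_force: [0.6, 0.4, -0.4]
opening: 0.0511
grip_force: 0.0
```

```bash
cat >> h.py <<'E'
W=get_calibration("wrist")
def wproj(X,o):
    M=W['mount'];R=Ro.from_rotvec(o['tool_rot']).as_matrix()
    k=((np.atleast_2d(X)-o['tool_pos'])@R-M[:3,3])@M[:3,:3];h=np.hypot(k[:,0],k[:,1]);th=np.arctan2(h,k[:,2])
    return k[:,:2]/h[:,None]*th[:,None]*W['fx']+[W['cx'],W['cy']]
E
python3 - <<'E'
from h import *
import cv2,json
from scipy.optimize import least_squares
c=np.array([(0.5182,0.1605),(0.5591,0.1164),(0.6151,0.0933),(0.6751,0.0956)])
for f,x in((lambda q:np.hypot(*(c-q[:2]).T)-.14,[.64,.23]),(lambda q:np.hypot(*(c-q[:2]).T)-q[2],[.64,.23,.14])):
    r=least_squares(f,x);print('pivot',r.x,r.fun)
p,o=pose();print(p,o['t'],o['opening'])
json.dump({k:np.array(v).tolist() for k,v in o.items()},open('o2.json','w'))
im=get_image("wrist")[:,:,::-1].copy();cv2.imwrite("raw_w2.png",im)
cv2.imwrite("pics/w2.png",cv2.resize(im,(800,600),interpolation=cv2.INTER_CUBIC))
t=get_image("top")[:,:,::-1];cv2.imwrite("raw_t2.png",t)
pts=[(x,y,50) for x,y in[(-45,56),(-45,-56),(-75,72),(-75,-72)]]+[(-84,-90,36)]
for q in pts:print(q,wproj([[*dw(*q[:2]),q[2]/1e3]],o)[0]*800/560)
E
```

```text
pivot [0.63925402 0.2310749 ] [ 1.24555102e-04 -8.93194023e-05 -1.23843549e-04  1.37014274e-04]
pivot [0.63976029 0.23229892 0.14118688] [-6.19030166e-06  1.73685717e-05 -1.73815470e-05  6.20605016e-06]
[5.93013299e-01 9.39731962e-02 2.54008900e-01 1.04142582e+02] 6.075 0.051054446348422725
(-45, 56, 50) [313.95427794  33.61307474]
(-45, -56, 50) [464.17521188  50.51304529]
(-75, 72, 50) [287.64634051  69.98304328]
(-75, -72, 50) [480.52116204  91.95948683]
(-84, -90, 36) [498.47527535 109.80403186]
```

View pics/w2.png

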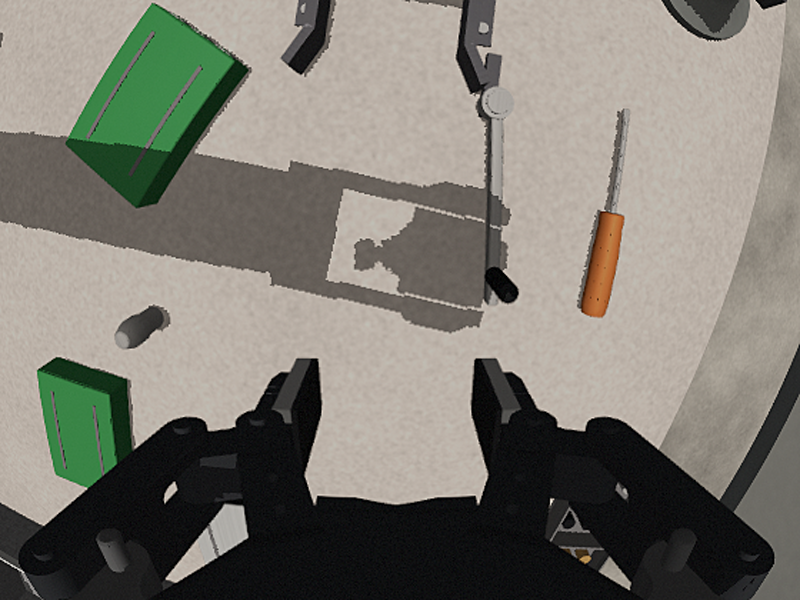

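The pivot circle from the swing is (0.639,0.231). The wrist view agrees: pivot at (498,103), against a prediction of (498,110). So the bracket estimate moves by (-1.5,+6) mm. The bar is at about 1.71 rad and well clear. Next I'll push the box sideways into line with the bracket.

```bash
sed -i 's/D=np.array(\[.5414,.2980\])/D=np.array([.5399,.3039])/' h.py
python3 - <<'E'
from h import *
b=wd([.5028,-.2784]);print('box dock',b)
g=un(np.array([(425,405),(497,403),(498,457),(426,458)])/1.42857-.15,.04);print('green2 dock',[wd(q).round() for q in g])
s=dw(b[0],b[1]+84);print('start',s)
p,o=pose()
e=rows(lin(p,[*s,.24,6.8],12),.8);print(e)
E
```

```text
box dock [-573.80877647  105.79786411]
green2 dock [array([-390.,  235.]), array([-540.,  247.]), array([-529.,  358.]), array([-380.,  344.])]
start [ 0.41939111 -0.28834771]
[[0.8, -27, -22, 1, np.float64(8.1)], [0.8, -30, -17, 1, np.float64(8.1)], [0.8, -33, -14, 1, np.float64(8.1)], [0.8, -34, -8, 1, np.float64(8.1)], [0.8, -35, -4, 1, np.float64(8.2)], [0.8, -35, 1, 1, np.float64(8.1)], [0.8, -34, 6, 1, np.float64(8.1)], [0.8, -33, 11, 1, np.float64(8.1)], [0.8, -31, 16, 1, np.float64(8.1)], [0.8, -29, 20, 1, np.float64(8.1)], [0.8, -26, 23, 1, np.float64(8.1)], [0.8, -22, 27, 1, np.float64(8.1)]]
[ 0.4196279  -0.28793723  0.24011914  6.8389562 ]
```

Call:
servo_tool:
  increments:
    - [0.8,-27,-22,1,8.1]
    - [0.8,-30,-17,1,8.1]
    - [0.8,-33,-14,1,8.1]
    - [0.8,-34,-8,1,8.1]
    - [0.8,-35,-4,1,8.2]
    - [0.8,-35,1,1,8.1]
    - [0.8,-34,6,1,8.1]
    - [0.8,-33,11,1,8.1]
    - [0.8,-31,16,1,8.1]
    - [0.8,-29,20,1,8.1]
    - [0.8,-26,23,1,8.1]
    - [0.8,-22,27,1,8.1]

```text
t: 7.68
tool_pos: [0.4194, -0.2888, 0.2403]
tool_rot: [-3.134, -0.18, 0.004]
contact_force: [0.4, -0.7, 0.2]
opening: 0.0682
grip_force: 0.0
```

Call:
servo_tool:
  increments:
    - [0.8,0,0,50,0]
    - [0.8,0,0,50,0]
    - [0.8,0,0,50,0]
    - [0.8,0,0,45,0]
    - [0.8,0,0,26,0]
    - [0.8,0,0,9,0]
    - [0.8,0,0,0,0]

```text
t: 8.55
tool_pos: [0.4198, -0.2876, 0.0116]
tool_rot: [-3.134, -0.187, 0.003]
contact_force: [0.3, 0.5, 0.6]
opening: 0.0683
grip_force: 0.0
```

```bash
python3 - <<'E'
from h import *
import cv2
p,o=pose();print(p,wd(p),o['t'],o['contact_force'])
im=np.hstack([cv2.resize(get_image("wrist")[:,:,::-1],(448,336)),cv2.resize(get_image("top")[160:360,250:460,::-1],(352,336))])
cv2.imwrite("pics/m3.png",im)
E
```

```text
[ 0.41984856 -0.28759568  0.01159308  6.84411155] [-573.11621119  189.25456831] 8.55 [0.2690512  0.45648331 0.63333563]
```

View pics/m3.png

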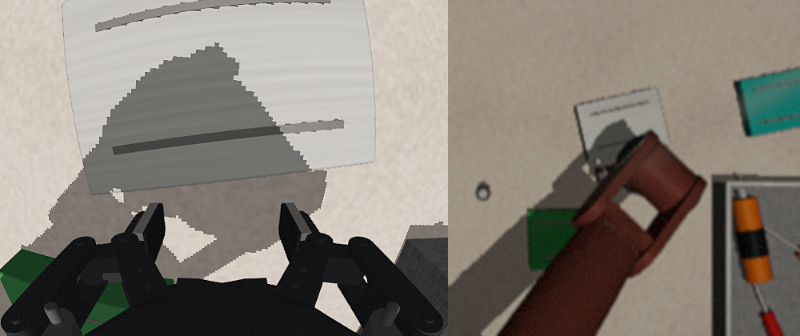

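The wrist view shows the fingers straddling about the middle of the box's long side, about 15 mm short of it, with the green box clear behind. Now the sideways push.

Call:
servo_tool:
  increments:
    - [0.8,6,5,2,0]
    - [0.8,8,0,0,0]
    - [0.8,10,0,0,0]
    - [0.8,12,0,0,0]
    - [0.8,12,0,0,0]
    - [0.8,12,0,0,0]
    - [0.8,12,0,0,0]
    - [0.8,12,0,0,0]
    - [0.8,12,0,0,0]
    - [0.8,12,0,0,0]
    - [0.8,10,0,0,0]
    - [0.8,8,0,0,0]

```text
t: 10.15
tool_pos: [0.5465, -0.2777, 0.0105]
tool_rot: [-3.136, -0.188, 0.0]
contact_force: [-3.8, -0.7, 1.7]
opening: 0.0682
grip_force: 2.0
```

Call:
servo_tool:
  increments:
    - [0.8,0,0,0,0]
    - [0.8,0,0,0,0]

```text
t: 10.4
tool_pos: [0.5466, -0.2779, 0.0109]
tool_rot: [3.136, 0.188, 0.002]
contact_force: [-0.4, 0.5, 0.8]
opening: 0.0685
grip_force: 0.0
```

Call:
servo_tool:
  increments:
    - [0.8,-15,0,0,0]
    - [0.8,-15,0,-40,0]
    - [0.8,-10,0,-60,0]
    - [0.8,0,0,-60,0]
    - [0.8,0,0,-60,0]
    - [0.8,0,0,-30,0]
    - [0.8,0,0,0,0]
    - [0.8,0,0,0,0]

```text
t: 11.4
tool_pos: [0.5051, -0.2822, 0.2586]
tool_rot: [-3.134, -0.187, 0.003]
contact_force: [0.7, -0.2, -0.6]
opening: 0.0684
grip_force: 0.0
```

```bash
python3 - <<'E'
from h import *
import cv2,json
p,o=pose();print(p,wd(p),o['t'])
json.dump({k:np.array(v).tolist() for k,v in o.items()},open('o4.json','w'))
im=get_image("wrist")[:,:,::-1];cv2.imwrite("pics/w4.png",cv2.resize(im,(800,600),interpolation=cv2.INTER_CUBIC))
E
```

```text
[ 0.50511384 -0.28223556  0.25863021  6.82732878] [-577.89136198  103.95452974] 11.4
```

View pics/w4.png

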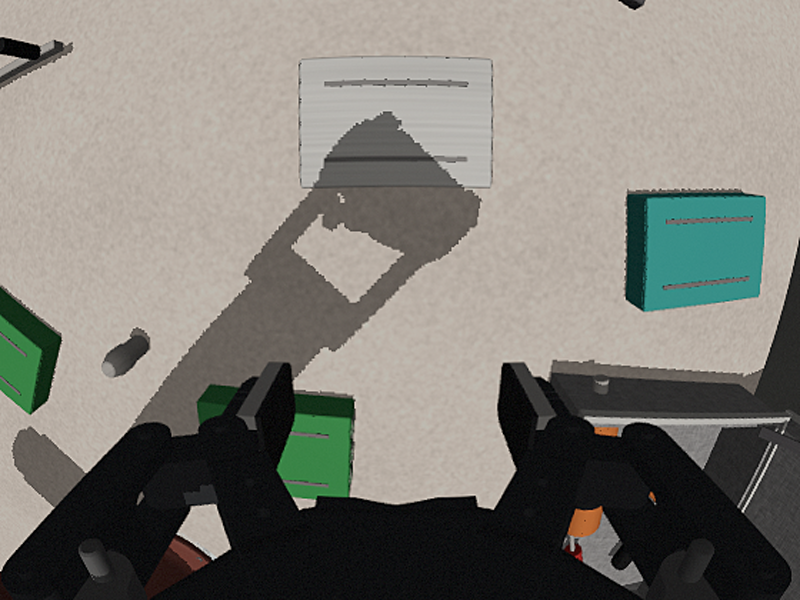

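The box now lies square to the gripper, corners at (300,60), (492,59), (492,187) and (301,187). I'll compute its pose and the path to behind its socket end.

```bash
python3 - <<'E'
from h import *
import json
from scipy.optimize import least_squares
o={k:np.array(v) for k,v in json.load(open('o4.json')).items()}
uv=(np.array([(301,61),(492,60),(492,185),(301,186)])+.5)*.7-.5
M=np.array([(75,-52),(-75,-52),(-75,52),(75,52)])/1e3
r=least_squares(lambda p:(wproj(np.c_[M@rz(p[2]).T+p[:2],np.full(4,.04)],o)-uv).ravel(),[.6,-.28,1.69])
print(r.x,np.degrees(r.x[2]),r.fun.round(1),'dock',wd(r.x),'push end',wd([.5466,-.2779]))
b=wd(r.x);s=dw(b[0]-75-11-18,0);print('start',s)
p,_=pose();e=rows(lin(p,[*s,.2,96.8],10),.8);print(e)
E
```

```text
[ 0.60930723 -0.27013705  1.69300912] 97.00227744632741 [-1.3 -2.   0.9 -1.8  0.6  1.9 -0.3  1.7] dock [-578.21710019   -0.93841534] push end [-578.49931447   62.24687269]
start [ 0.62069163 -0.37351633]
[[0.8, 10, 10, 6, np.float64(-9.0)], [0.8, 9, 12, 6, np.float64(-9.0)], [0.8, 7, 14, 5, np.float64(-9.0)], [0.8, 4, 14, 6, np.float64(-9.0)], [0.8, 2, 14, 6, np.float64(-9.0)], [0.8, 0, 15, 6, np.float64(-9.0)], [0.8, -2, 15, 6, np.float64(-9.0)], [0.8, -5, 14, 5, np.float64(-9.0)], [0.8, -6, 13, 6, np.float64(-9.0)], [0.8, -9, 12, 6, np.float64(-9.0)]]
[ 0.6209506 -0.3736284  0.1998735 96.8339917]
```

Call:
servo_tool:
  increments:
    - [0.8,10,10,6,-9]
    - [0.8,9,12,6,-9]
    - [0.8,7,14,5,-9]
    - [0.8,4,14,6,-9]
    - [0.8,2,14,6,-9]
    - [0.8,0,15,6,-9]
    - [0.8,-2,15,6,-9]
    - [0.8,-5,14,5,-9]
    - [0.8,-6,13,6,-9]
    - [0.8,-9,12,6,-9]
    - [0.8,0,0,0,0]

```text
t: 12.82
tool_pos: [0.6212, -0.3736, 0.1986]
tool_rot: [-2.083, -2.344, 0.001]
contact_force: [1.2, -0.2, -0.3]
opening: 0.0684
grip_force: 0.0
```

Call:
servo_tool:
  increments:
    - [0.8,0,0,50,0]
    - [0.8,0,0,50,0]
    - [0.8,0,0,50,0]
    - [0.8,0,0,30,0]
    - [0.8,0,0,10,0]
    - [0.8,0,0,0,0]

```text
t: 13.58
tool_pos: [0.6218, -0.3738, 0.0122]
tool_rot: [-2.085, -2.348, 0.0]
contact_force: [0.1, -0.9, -0.4]
opening: 0.0683
grip_force: 0.0
```

```bash
python3 - <<'E'
from h import *
import cv2
p,o=pose();print(p,wd(p),o['t'],o['contact_force'])
# target: dock y=0, az 96.8
E
```

```text
[ 6.21764791e-01 -3.73805417e-01  1.22275552e-02  9.67877897e+01] [-682.63124146   -1.03137357] 13.575 [ 0.14403111 -0.92037865 -0.44625123]
```

Call:
servo_tool:
  increments:
    - [0.8,8,0,2,0]
    - [0.8,10,0,0,0]
    - [0.8,12,0,0,0]
    - [0.8,14,-1,0,0]
    - [0.8,15,0,0,0]
    - [0.8,15,0,0,0]
    - [0.8,15,0,0,0]
    - [0.8,15,0,0,0]
    - [0.8,15,0,0,0]
    - [0.8,15,0,0,0]
    - [0.8,15,0,0,0]
    - [0.8,15,0,0,0]

```text
t: 15.08
tool_pos: [0.6025, -0.2117, 0.0122]
tool_rot: [2.082, 2.348, -0.0]
contact_force: [0.8, -5.2, 3.6]
opening: 0.0687
grip_force: 2.6
```

Call:
servo_tool:
  increments:
    - [0.8,15,0,0,0]
    - [0.8,15,0,0,0]
    - [0.8,15,0,0,0]
    - [0.8,15,0,0,0]
    - [0.8,15,0,0,0]
    - [0.8,15,0,0,0]
    - [0.8,15,0,0,0]
    - [0.8,15,0,0,0]
    - [0.8,15,0,0,0]
    - [0.8,15,0,0,0]
    - [0.8,12,0,0,0]
    - [0.8,8,0,0,0]

```text
t: 16.58
tool_pos: [0.5815, -0.0423, 0.0112]
tool_rot: [2.083, 2.35, -0.0]
contact_force: [0.5, -4.9, 3.2]
opening: 0.0684
grip_force: 2.6
```

```bash
python3 - <<'E'
from h import *
import cv2
p,o=pose();print(p,wd(p),o['t'],o['contact_force'],o['q'])
im=get_image("wrist")[:,:,::-1];cv2.imwrite("pics/w5.png",cv2.resize(im,(800,600),interpolation=cv2.INTER_CUBIC))
b=wd(p)[0]+86
for q in [(b+75,-52,40),(b+75,52,40),(b-75,52,40),(b-75,-52,40),(-45,56,50),(-45,-56,50),(-75,72,50),(-75,-72,50),(2.5,0,51),(-84,-90,36)]:print(q,((wproj([[*dw(*q[:2]),q[2]/1e3]],o)[0]+.5)/.7-.5).round())
E
```

```text
[ 5.81479117e-01 -4.23125285e-02  1.11681989e-02  9.68860596e+01] [-3.48700238e+02 -2.86269836e-01] 16.575 [ 0.45696368 -4.92042777  3.18622592] [-1.99860329e-01  1.90778279e-01  1.85895422e+00 -9.18820972e-04
  1.09088029e+00 -3.19621281e-01]
(np.float64(-187.70023783529905), -52, 40) [ 586. -128.]
(np.float64(-187.70023783529905), 52, 40) [ 211. -129.]
(np.float64(-337.70023783529905), 52, 40) [217. 387.]
(np.float64(-337.70023783529905), -52, 40) [579. 386.]
(-45, 56, 50) [ 253. -359.]
(-45, -56, 50) [ 543. -357.]
(-75, 72, 50) [ 199. -321.]
(-75, -72, 50) [ 597. -320.]
(2.5, 0, 51) [ 398. -404.]
(-84, -90, 36) [ 633. -275.]
```

View pics/w5.png

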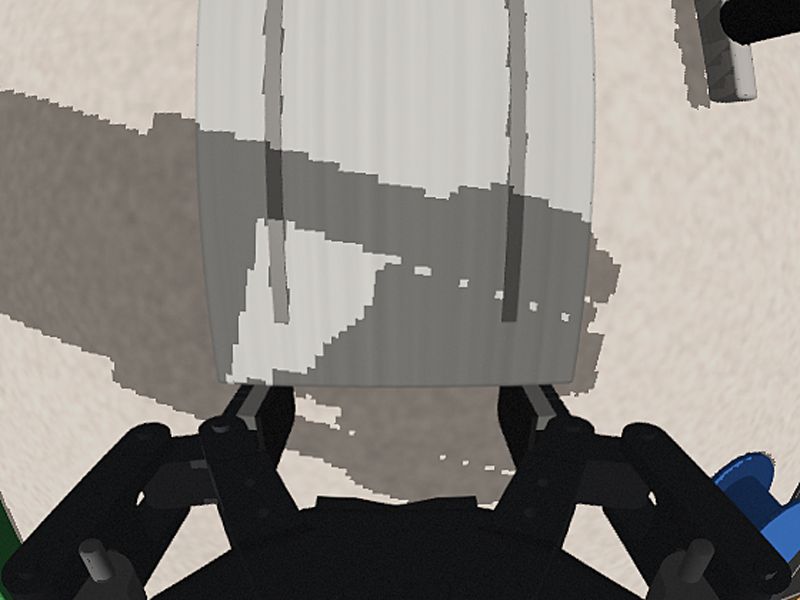

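The box is square against both fingers, its near edge level from (218,383) to (573,383). It sits within about 1 mm of the path line, and the bar tip at (735,100) is well clear. I'll carry on into the lead-in, slower.

Call:
servo_tool:
  increments:
    - [0.8,12,0,0,0]
    - [0.8,14,0,0,0]
    - [0.8,14,0,0,0]
    - [0.8,14,0,0,0]
    - [0.8,14,0,0,0]
    - [0.8,14,0,0,0]
    - [0.8,14,0,0,0]
    - [0.8,12,0,0,0]
    - [0.8,10,0,0,0]
    - [0.8,8,0,0,0]

```text
t: 17.88
tool_pos: [0.5661, 0.0827, 0.0105]
tool_rot: [-2.084, -2.35, 0.001]
contact_force: [0.2, -4.8, 3.7]
opening: 0.0684
grip_force: 2.6
```

Call:
servo_tool:
  increments:
    - [0.8,8,0,0,0]
    - [0.8,8,0,0,0]
    - [0.8,8,0,0,0]
    - [0.8,8,0,0,0]
    - [0.8,8,0,0,0]

```text
t: 18.5
tool_pos: [0.5613, 0.1222, 0.0105]
tool_rot: [-2.085, -2.35, 0.001]
contact_force: [0.7, -5.2, 3.9]
opening: 0.0684
grip_force: 2.7
```

Call:
servo_tool:
  increments:
    - [0.8,8,0,0,0]
    - [0.8,8,0,0,0]
    - [0.8,8,0,0,0]
    - [0.8,8,0,0,0]
    - [0.8,8,0,0,0]
    - [0.8,8,0,0,0]
    - [0.8,8,0,0,0]
    - [0.8,8,0,0,0]
    - [0.8,8,0,0,0]

```text
t: 19.62
tool_pos: [0.5525, 0.1935, 0.0104]
tool_rot: [-2.085, -2.35, 0.002]
contact_force: [0.8, -5.9, 3.9]
opening: 0.0682
grip_force: 2.7
```

Call:
servo_tool:
  increments:
    - [0.8,5,0,0,0]
    - [0.8,4,0,0,0]
    - [0.8,3,0,0,0]

```text
t: 20.0
tool_pos: [0.5511, 0.2054, 0.0103]
tool_rot: [-2.084, -2.35, 0.002]
contact_force: [1.0, -5.2, 4.6]
opening: 0.0684
grip_force: 2.7
```

Call:
servo_tool:
  increments:
    - [0.8,3,0,0,0]
    - [0.8,3,0,0,0]
    - [0.8,2,0,0,0]

```text
t: 20.38
tool_pos: [0.5502, 0.2132, 0.0104]
tool_rot: [-2.085, -2.35, 0.002]
contact_force: [1.2, -5.5, 4.1]
opening: 0.0683
grip_force: 2.7
```

Call:
servo_tool:
  increments:
    - [0.8,2,0,0,0]
    - [0.8,2,0,0,0]

```text
t: 20.62
tool_pos: [0.5497, 0.2171, 0.0103]
tool_rot: [-2.085, -2.35, 0.002]
contact_force: [0.5, -5.2, 3.4]
opening: 0.0685
grip_force: 2.7
```

Call:
servo_tool:
  increments:
    - [0.8,2,0,0,0]
    - [0.8,1,0,0,0]

```text
t: 20.88
tool_pos: [0.5493, 0.2201, 0.0104]
tool_rot: [-2.085, -2.35, 0.002]
contact_force: [1.2, -6.2, 4.5]
opening: 0.0683
grip_force: 2.7
```

Call:
servo_tool:
  increments:
    - [0.8,2,0,0,0]
    - [0.8,1,0,0,0]

```text
t: 21.12
tool_pos: [0.5494, 0.2209, 0.0104]
tool_rot: [2.082, 2.349, -0.007]
contact_force: [1.6, -14.9, 4.8]
opening: 0.0681
grip_force: 7.7
```

Call:
servo_tool:
  increments:
    - [0.8,1,0,0,0]
    - [0.8,1,0,0,0]
    - [0.8,0,0,0,0]

```text
t: 21.5
tool_pos: [0.5496, 0.221, 0.0104]
tool_rot: [2.079, 2.348, -0.011]
contact_force: [2.6, -18.9, 5.9]
opening: 0.0683
grip_force: 10.0
```

```bash
python3 - <<'E'
from h import *
p,o=pose();print(p,wd(p),o['t'],o['contact_force'],o['wrist_torque'])
E
```

```text
[5.49596134e-01 2.20995913e-01 1.04319410e-02 9.69378688e+01] [-83.46895537   0.19002278] 21.5 [  2.64300039 -18.94444299   5.88944312] [-2.93625208 -0.31488931  0.28304836]
```

The force rose to 19 N at bracket x = -83.5 mm for the TCP, so the box is about +2 mm, hard against the back stop. I'll back off, lift, and return to the peg.

```bash
python3 - <<'E'
from h import *
p,o=pose();a=np.radians(p[3]);q=[p[0]-.035*np.cos(a),p[1]-.035*np.sin(a),.2,p[3]]
print(q);e=rows(lin(q,[.675,.0955,.18,104.1],5),.8,q);print(e)
pv=np.array([.6393,.2311])
c=[.675,.0955,.053,104.1];A=np.degrees(np.arctan2(c[1]-pv[1],c[0]-pv[0]));print(A)
e=rows([[*(pv+.14*np.array([np.cos(np.radians(t)),np.sin(np.radians(t))])),.053,104.1+t-A] for t in np.linspace(A,186.8-360,17)[1:]],.1,c);print(e)
E
```

```text
[np.float64(0.5538238876593764), np.float64(0.18625219294240247), 0.2, np.float64(96.93786881165133)]
[[0.8, -21, 22, 4, np.float64(-1.4)], [0.8, -21, 21, 4, np.float64(-1.5)], [0.8, -22, 21, 4, np.float64(-1.4)], [0.8, -23, 20, 4, np.float64(-1.4)], [0.8, -23, 20, 4, np.float64(-1.5)]]
[6.75119241e-01 9.55138099e-02 1.80000000e-01 1.04137869e+02]
-75.25019783223374
[[0.1, 1, -15, 0, np.float64(6.1)], [0.1, 0, -15, 0, np.float64(6.1)], [0.1, 1, -15, 0, np.float64(6.2)], [0.1, 1, -15, 0, np.float64(6.1)], [0.1, 0, -15, 0, np.float64(6.1)], [0.1, 1, -15, 0, np.float64(6.1)], [0.1, 1, -15, 0, np.float64(6.2)], [0.1, 0, -15, 0, np.float64(6.1)], [0.1, 1, -15, 0, np.float64(6.1)], [0.1, 1, -15, 0, np.float64(6.1)], [0.1, 0, -14, 0, np.float64(6.1)], [0.1, 1, -15, 0, np.float64(6.2)], [0.1, 1, -15, 0, np.float64(6.1)], [0.1, 0, -15, 0, np.float64(6.1)], [0.1, 1, -15, 0, np.float64(6.1)], [0.1, 0, -15, 0, np.float64(6.1)]]
[0.49990024 0.21433041 0.053      6.2       ]
```

Call:
servo_tool:
  increments:
    - [0.8,-15,0,0,0]
    - [0.8,-20,0,0,0]
    - [0.8,0,0,-60,0]
    - [0.8,0,0,-60,0]
    - [0.8,0,0,-60,0]
    - [0.8,0,0,-10,0]

```text
t: 22.25
tool_pos: [0.5558, 0.1912, 0.2066]
tool_rot: [2.081, 2.347, 0.013]
contact_force: [1.6, -0.6, -1.0]
opening: 0.0682
grip_force: 0.0
```

Call:
servo_tool:
  increments:
    - [0.8,-21,22,4,-1.4]
    - [0.8,-21,21,4,-1.5]
    - [0.8,-22,21,4,-1.4]
    - [0.8,-23,20,4,-1.4]
    - [0.8,-23,20,4,-1.5]
    - [0.8,0,0,0,0]
    - [0.8,0,0,0,0]

```text
t: 23.12
tool_pos: [0.6734, 0.0999, 0.179]
tool_rot: [-1.932, -2.474, 0.002]
contact_force: [0.1, 0.8, 0.4]
opening: 0.0685
grip_force: 0.0
```

```bash
python3 - <<'E'
from h import *
import cv2
p,o=pose();e=rows([[.675,.0955,.053,104.1]],.8);print(p)
im=get_image("wrist")[:,:,::-1];print('peg top px',wproj([[.675,.0955,.086]],o))
cv2.imwrite("w6.png",im);m=(im.max(2)<45)[:250,150:420];n,l,s,c=cv2.connectedComponentsWithStats(m.astype(np.uint8))
for i in range(1,n):
    if s[i,4]>80:print(s[i],c[i]+[150,0])
E
```

```text
[[0.8, -5, 0, 126, np.float64(-0.1)]]
[6.73424418e-01 9.98980193e-02 1.79046700e-01 1.04038684e+02]
peg top px [[279.12810821 216.50456618]]
[ 96   4  21  35 139] [258.71223022  26.94964029]
[  0  24  85  12 582] [192.70446735  29.07560137]
[119 190  19  34 548] [277.99087591 206.63321168]
```

Image code finds the peg at (278,207), where expected. I'll descend, pinch and swing it shut.

Call:
servo_tool:
  increments:
    - [0.8,-5,0,46,0]
    - [0.8,0,0,45,0]
    - [0.8,0,0,25,0]
    - [0.8,0,0,10,0]
    - [0.1,0,0,0,0]
    - [0.1,0,0,0,0]
    - [0.1,0,0,0,0]
    - [0.1,0,0,0,0]
    - [0.1,0,0,0,0]
  force: 40

```text
t: 24.3
tool_pos: [0.6769, 0.095, 0.0566]
tool_rot: [1.932, 2.475, 0.003]
contact_force: [0.0, -0.6, 5.7]
opening: 0.0149
grip_force: 39.2
```

Call:
servo_tool:
  increments:
    - [0.1,1,-15,0,6.1]
    - [0.1,0,-15,0,6.1]
    - [0.1,1,-15,0,6.2]
    - [0.1,1,-15,0,6.1]
    - [0.1,0,-15,0,6.1]

```text
t: 24.92
tool_pos: [0.6025, 0.095, 0.0566]
tool_rot: [2.519, 1.873, 0.004]
contact_force: [-0.4, 0.2, 6.5]
opening: 0.0149
grip_force: 40.1
```

Call:
servo_tool:
  increments:
    - [0.1,1,-15,0,6.1]
    - [0.1,1,-15,0,6.2]
    - [0.1,0,-15,0,6.1]
    - [0.1,1,-15,0,6.1]
    - [0.1,1,-15,0,6.1]
    - [0.1,0,-14,0,6.1]

```text
t: 25.68
tool_pos: [0.5284, 0.1438, 0.0566]
tool_rot: [2.98, 0.985, -0.004]
contact_force: [-6.9, -5.2, 10.9]
opening: 0.0147
grip_force: 40.6
```

Call:
servo_tool:
  increments:
    - [0.1,1,-15,0,6.2]
    - [0.1,1,-15,0,6.1]
    - [0.1,0,-14,0,6.1]

```text
t: 26.05
tool_pos: [0.5063, 0.1832, 0.0565]
tool_rot: [3.1, 0.496, -0.009]
contact_force: [-12.7, -3.6, 15.6]
opening: 0.0146
grip_force: 41.0
```

```bash
python3 - <<'E'
from h import *
p,o=pose();pv=np.array([.6393,.2311]);v=p[:2]-pv;print(p,np.hypot(*v),np.degrees(np.arctan2(v[1],v[0]))+360-186.8,wd(p),o['contact_force'],o['t'])
E
```

```text
[ 0.50628277  0.18319137  0.05652875 18.19469981] 0.1413818305790474 13.007428775924751 [-115.87808158   47.67560242] [-12.65087311  -3.55615981  15.59746849] 26.05
```

Call:
servo_tool:
  increments:
    - [0.1,-5,-6,0,3]
    - [0.1,0,-9,0,4]
    - [0.1,0,-9,0,4]

```text
t: 26.42
tool_pos: [0.4999, 0.2066, 0.0566]
tool_rot: [-3.133, -0.199, -0.011]
contact_force: [4.3, 3.3, 1.6]
opening: 0.0146
grip_force: 39.9
```

Call:
servo_tool:
  increments:
    - [0.1,0,-4,0,1.5]
    - [0.1,0,-3,0,0]
    - [0.1,0,0,0,0]

```text
t: 26.8
tool_pos: [0.4989, 0.2131, 0.0566]
tool_rot: [-3.136, -0.161, -0.009]
contact_force: [4.5, 3.2, 4.8]
opening: 0.0146
grip_force: 40.3
```

```bash
python3 - <<'E'
from h import *
p,o=pose();pv=np.array([.6393,.2311]);v=p[:2]-pv;print(p,np.hypot(*v),np.degrees(np.arctan2(v[1],v[0]))+360-186.8,wd(p),o['contact_force'],o['t'])
E
```

```text
[0.49887529 0.21308845 0.05655971 5.8850965 ] 0.14157511872811607 0.5091241556900741 [-85.31415231  51.49038267] [4.51377087 3.22640251 4.84012216] 26.8
```

Call:
servo_tool:
  increments:
    - [0.1,0,-2,0,0]
    - [0.1,0,-1,0,0]
    - [0.1,0,0,0,0]

```text
t: 27.18
tool_pos: [0.4987, 0.2148, 0.0566]
tool_rot: [3.137, 0.16, 0.008]
contact_force: [4.8, -1.5, 5.8]
opening: 0.0147
grip_force: 40.4
```

Call:
servo_tool:
  increments:
    - [0.1,0,-2,0,0]
    - [0.1,0,-1,0,0]
    - [0.1,0,0,0,0]

```text
t: 27.55
tool_pos: [0.4986, 0.2149, 0.0565]
tool_rot: [3.13, 0.16, 0.008]
contact_force: [4.8, -13.1, 8.2]
opening: 0.0148
grip_force: 40.9
```

The bar has met its stop: no further travel, and the force rises to 13 N. I'll release and lift away, then check.

Call:
servo_tool:
  increments:
    - [0.4,0,0,0,0]
    - [0.4,0,0,0,0]
    - [0.4,0,0,0,0]
    - [0.4,0,0,-20,0]
    - [0.4,0,0,-50,0]
    - [0.4,0,0,-60,0]
    - [0.4,-20,0,-60,0]
    - [0.4,-50,0,0,0]
    - [0.4,-50,0,0,0]
    - [0.4,-20,0,0,0]
    - [0.4,0,0,0,0]
    - [0.4,0,0,0,0]

```text
t: 29.05
tool_pos: [0.3574, 0.2042, 0.2448]
tool_rot: [-3.137, -0.16, -0.002]
contact_force: [-0.1, -0.1, -0.2]
opening: 0.0341
grip_force: 0.0
```

```bash
python3 - <<'E'
from h import *
import cv2
p,o=pose();print(p,o['t'],o['contact_force'])
w=get_image("wrist")[:,:,::-1];s=get_image("scene")[200:360,260:430,::-1]
im=np.hstack([cv2.resize(w,(448,420)),cv2.resize(s,(352,420),interpolation=cv2.INTER_CUBIC)])
cv2.imwrite("pics/end.png",im)
for q in[(-75,52,40),(-75,-52,40),(-79,75,32),(-79,-50,32),(-84,50,86),(-84,-90,36)]:print(q,(wproj([[*dw(*q[:2]),q[2]/1e3]],o)[0]*[.8,1]).round())
E
```

```text
[0.3574229  0.2041671  0.24479479 5.85532571] 29.05 [-0.05328814 -0.10141853 -0.22764746]
(-75, 52, 40) [218.  50.]
(-75, -52, 40) [217. -36.]
(-79, 75, 32) [221.  72.]
(-79, -50, 32) [220. -32.]
(-84, 50, 86) [225.  38.]
(-84, -90, 36) [223. -62.]
```

View pics/end.png

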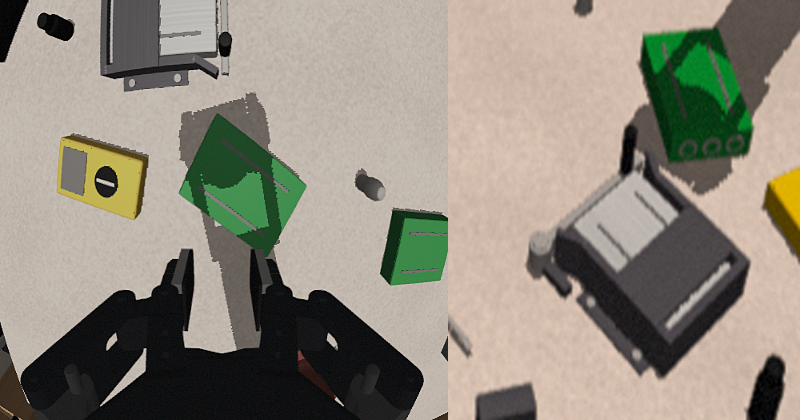

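The box sits under the bridge against the back stop; its aluminium shows through the bridge slot at (700,300). The bar lies shut across the mouth with its peg at (629,150). The bystanders in view look undisturbed and the robot is clear, so I'm handing in.

```bash
python3 -c "from station import *;print(finish_job())"
```

```text
the job is handed in; nothing more can be done
None
```

The job is handed in at about 29 s of the 72 s allowed: the aluminium box is home against the back stop under the bridge, the bar is shut against its stop behind it, and the robot is clear of everything; no verdict came back.

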